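Raise the weight post of the wear tester by one hole and load it

TASK

Pull the black head of the telescoping weight post up until its orange sprung button snaps out through the next hole of the aluminium index plate (the middle one of the three). Then press the bare head down with about 14 N, never so hard that the button carries more than 30 N, to prove that the button holds the tube; after that set the brass ring weight flat on the head, over the pin. Let go of everything, and leave the steel weight, the jar and the screwdriver where they are.

Things in the scene. Friction and masses are not known exactly. Their poses are not given: they have to be found in the camera images.
- post_stand: Fixed dark steel stand: base 110 x 90 x 12 mm, sleeve 36 x 39 mm, 150 mm tall. Origin: underside, on the tube's axis; z up, x to the side with the index plate. That aluminium plate (30 mm wide, outer face 16 mm from the axis) has 3 holes 14 wide x 15 high, 45 mm apart. It is clamped fast, but by eye, up to 14 mm higher or lower than drawn: the holes' height must be felt or seen.
- head_top (a point): Centre of the flat top of the sliding tube's head, 195 mm above the table at travel 0; moves only straight up and down. Head: black round grip, diameter 44 mm, 30 mm high below this point; brass pin, diameter 8 mm, tapered tip, stands 13 mm high above it. Below the head a 22 mm steel tube runs into the sleeve.
- post_tube (a joint): Travel of tube, head and button, m, 0 (lowest) to 0.115, growing upwards. Button in lowest hole near 0.010, middle 0.055, top 0.100, each up to 0.014 more or less (same shift for all). Starts 0.012 to 0.032: in the lowest hole or between it and the middle one. Tube 0.25 kg; 4 N friction keeps it where left; sliding up takes 7 to 9 N. Button has 1.5 mm play up and down in a hole.
- button (a joint): Orange button pressed in, m: 0 when sprung out through a hole (4 mm proud of the plate), 0.007 when hidden behind the plate, 0.005 with its nose in a hole but the foot not yet. Faces stand +x. Spring 4 N (out) to 7 N (in). Upper side bevelled 45 degrees: pulled up, it cams out of a hole at 6 to 13 N above the sliding force. Lower side flat: pressed down, it stands on the hole's edge and locks.
- button_foot: The flat-bottomed lower part of the button, 10 mm wide; it moves with the button. Origin: on the tube's axis when the button is out, 160 mm below head_top and 5 mm above the foot's underside. When the tube is pressed down, this foot carries the load (about 2 N less than the press).
- brass_weight: Loose brass ring weight, outer diameter 44 mm, bore 12 mm, 25 mm high, about 0.27 kg, lying flat on the table. Origin: centre of its underside, z along its axis.
- steel_weight: Loose bystander: steel ring weight of the same size. Origin: centre of its underside.
- grease_jar: Loose bystander: small amber jar with black cap, diameter 44 mm, 50 mm high. Origin: centre of its underside.
- screwdriver: Loose bystander: screwdriver with blue handle, 200 mm long, lying on the table. x points along it from handle to tip.
There are look-alikes about, which are no part of the job. Several things look just like the brass_weight: the one meant starts nearest to the robot's base.

How it is judged (in metres and radians):
On the way, in this order (a step that is already met when the one before it is completed fails the run):
1. the button has sprung out through the middle hole (value of joint button below 0.002 m and value of joint post_tube between 0.038 and 0.075 m), for 0.1 s.
2. pressed down, before the weight is on: the button's foot carries more than 8 N in the middle hole (all of step 1 and contact force between button_foot and anything else above 8 N and horizontal distance between brass_weight and head_top above 0.05 m), for 0.1 s.
At the end, for the whole second after the job is handed in: The button is out (pressed in less than 2 mm) in the middle hole (tube travel 38 to 75 mm), and the brass weight lies flat and still on the head over the pin: centred within 5 mm, its underside within 3 mm of the head's top, tilt under 0.08 rad (all of step 1 and horizontal distance between brass_weight and head_top below 0.005 m and z of brass_weight in the frame of head_top between -0.003 and 0.003 m and angle between brass_weight's own z axis and vertical below 0.08 rad and linear speed of brass_weight below 0.02 m/s); the robot touches nothing.
It fails at once if the button's foot carries more than 30 N (contact force between button_foot and anything else above 30 N).
It fails at once if the steel weight, the jar or the screwdriver is moved more than 30 mm (distance of any of steel_weight, grease_jar, screwdriver from where it was at the start of the episode above 0.03 m).
It also fails if it takes over 67 s, if anything falls off the work surface, if the arm or the gripper's body presses on something with over 40 N, if the wrist force passes 120 N, or if a joint passes its speed limit or range.

ROBOT

A 6-joint arm with a two-finger parallel gripper is mounted at the origin on the work surface. World frame = base frame: x ahead of the robot, y to its left, z up, the work surface at z = 0. Lengths are in m, angles in degrees, forces in N, time in s.
With the tool pointing down it reaches from about 0.275 to 0.75 m from the base axis. Payload 10.2 kg.
Tool frame: the origin (TCP) lies on the centre line of the jaws, within the pads' length; the fingertips stand 17 mm ahead of it and the grasp point (between the pads) lies 2 mm behind it; z points along the fingers, y is the line along which they close (so a half turn about z gives the same grasp; the last joint's range is limited). The gripper opens to 88 mm and grips with 3 to 60 N. Pads are 18 mm wide; open, the fingers measure 123 mm over their backs; the gripper's body (75 mm by 187 mm) begins 45 mm behind the grasp point.
Start: joints at [-76.857, 17.928, 85.812, -0, 76.261, -12.8], TCP at [0.23, -0.472, 0.256] pointing down, gripper open.
Joint ranges: [-168.41, 168.41], [-55.51, 124.54], [10.69, 146.95], [-70.63, 250.63], [1, 178], [-165.06, 165.06]. Speed limits (degrees/s): [136.94, 136.94, 172.46, 180, 180, 180].

INTERFACE

Orientations are given as a 3x3 rotation matrix whose columns are the frame's x, y, z axes.
In Python, from station import r, vision, ticket gives the robot as it stands.
- The arm moves only by the shell command python3 -m jog FILE [FORCE], which reads ROWS from the file FILE. ROWS is a JSON list that holds a single list of rows (three levels of brackets), with 1 to 20 rows, each of 5 numbers: the finger opening in m, then dx, dy, dz in shares of the most that a row can go, 1 being 62.5 mm, then a turn about the tool's z in units of 5 degrees; each row shifts and turns the commanded pose from where the row before left it, along the tool's axes as they then stand; what a row does not reach is not made up. A row lasts 1/8 s, in which the tool goes at most 0.0625 m and 10.7 degrees, less where a joint would pass 70% of its speed; a pose out of reach is approached as far as the arm can. The fingers move at their own pace and stop on an object; FORCE is the grip in N (left out, the last holds). Time passes only in rows, so rows that do not move let the fingers close. It prints the time, the measured TCP pose, the force, the opening and the grip force at its end. Input that does not fit is refused with a message, and nothing moves.
- r.observe(): the state, without advancing time (a new reading comes with each control period).
- vision.snapshot(name): name is "side" or "top" or "wrist"; returns the picture (420x560x3 uint8, red, green, blue); there is no depth.
- vision.camera_info(name): a dict with "K" (3x3 intrinsics, pixels), "D" ([k1, k2, p1, p2, k3] as OpenCV has them; the pictures are not rectified), "pose" (4x4, takes a point from camera to world coordinates). Camera axes: x right, y down, z forward; pixel columns grow to the right and rows downward; lengths in m; the calibration is good to about 2 mm. A picture is of the moment at which its call begins: read the wrist's pose just before it. camera_info takes no time and is no camera call; for the wrist camera it gives the pose at the moment of the call.
- ticket.finish_job(): hands the job in; it is judged then, once.
Trained networks look in the newest picture that a camera, given by its name, has taken for a name from the list of things; names that differ only in an ending like _2 or _b are one class to them, and where a whole thing is asked for, a point or a joint stands for the part that bears it (a point fixed in the world has none). Each returns a list of dicts, best first, with "confidence" (0 to 1); they miss things now and then, are a little off and sometimes report something else, mostly with a low value. They report only what shows in the picture. A call takes as long as a camera call. They do not tell look-alikes from the thing itself.
- vision.silhouettes(camera, label): "pixels" (420x560 bool, what is visible of it) and "bbox" ([centre column, centre row, width, height] in pixels, round what is visible of it).
The state is a dict: "t": time; "joint_positions": joint angles; "dq": joint speeds; "joint_torque": joint torques, N m; "tcp_pos": TCP position; "ee_rot": TCP orientation; "force": force on the tool from outside, world axes, zero at the start; "torque": the same for the moment, N m; "finger_gap": finger opening in m; "gripper_force": force on a finger pad.
Only numpy, scipy, OpenCV 4.12 (cv2) and the standard library are available. Lean on these libraries where they do the work, as an engineer would, in place of code of your own. Each camera call takes 0.05 s, during which the arm holds its last target. There are 200 camera calls.

## Working session

There is one attempt and no reset: what is moved stays moved. The work goes in short steps, Python scripts to look and compute and a shell command to move; the robot and the scene stay as the last step left them, time stands still between calls to the robot, and variables do not carry over. Pictures are saved under pics/ and viewed, at most 10 in all, crops included, and the job is handed in when it is done.

```bash
ls; mkdir -p pics; cat > h.py <<'E'
import numpy as np,cv2
from station import r,vision,ticket
def ray(cam,u,v):
    i=vision.camera_info(cam);K=np.array(i["K"],float);D=np.array(i["D"],float);T=np.array(i["pose"])
    p=cv2.undistortPoints(np.array([[[u,v]]],float),K,D)[0,0]
    return T[:3,3],T[:3,:3]@np.array([p[0],p[1],1.])
def atz(cam,u,v,z):
    o,d=ray(cam,u,v);return o+d*(z-o[2])/d[2]
def proj(cam,P):
    i=vision.camera_info(cam);K=np.array(i["K"],float);D=np.array(i["D"],float);T=np.linalg.inv(np.array(i["pose"]))
    rv=cv2.Rodrigues(T[:3,:3])[0]
    return cv2.projectPoints(np.array(P,float).reshape(-1,1,3),rv,T[:3,3],K,D)[0][:,0]
def save(n,im): cv2.imwrite("pics/"+n+".png",im[:,:,::-1])
E
python3 - <<'E'
from h import *
ims={c:vision.snapshot(c) for c in("side","top")}
for c in ims:
    save(c+"0",ims[c]); print(c,np.round(vision.camera_info(c)["pose"],3).tolist())
    for l in("brass_weight","steel_weight","head_top","post_stand","button","grease_jar","screwdriver"):
        for s in vision.silhouettes(c,l)[:5]: print(c,l,round(s["confidence"],2),np.round(s["bbox"]), np.round(atz(c,*s["bbox"][:2],0.0125),3)[:2])
o=r.observe();print(o["t"],o["ee_rot"],o["force"])
E
```

```text
pics
side [[-0.854, -0.4, 0.332, 0.288], [-0.52, 0.65, -0.554, 0.46], [0.006, -0.646, -0.763, 0.853], [0.0, 0.0, 0.0, 1.0]]
side brass_weight 0.87 [374. 198.  24.  26.] [ 0.501 -0.296]
side brass_weight 0.57 [361. 166.  22.  18.] [ 0.57  -0.371]
side steel_weight 0.61 [276. 241.  21.  26.] [ 0.624 -0.08 ]
side head_top 0.67 [236. 322.  33.  49.] [0.589 0.119]
side post_stand 0.78 [244. 358.  78. 113.] [0.537 0.169]
side grease_jar 0.83 [344. 266.  26.  33.] [ 0.475 -0.097]
side screwdriver 0.84 [275. 160.  20.  41.] [ 0.753 -0.283]
top [[-0.005, -0.979, 0.206, 0.36], [-1.0, 0.004, -0.002, -0.086], [0.001, -0.206, -0.979, 1.243], [0.0, 0.0, 0.0, 1.0]]
top brass_weight 0.74 [365. 247.  18.  15.] [ 0.512 -0.308]
top brass_weight 0.47 [386. 228.  20.  17.] [ 0.56  -0.367]
top steel_weight 0.63 [280. 207.  18.  20.] [ 0.619 -0.085]
top head_top 0.56 [161. 232.  24.  23.] [0.553 0.233]
top post_stand 0.92 [172. 244.  50.  43.] [0.519 0.202]
top grease_jar 0.6 [280. 263.  15.  19.] [ 0.471 -0.084]
top grease_jar 0.36 [343. 159.  72.  23.] [ 0.754 -0.258]
top screwdriver 0.64 [361. 154.  37.  17.] [ 0.767 -0.308]
0.8 [[ 8.99214615e-01  4.37507800e-01  2.12540497e-05]
 [ 4.37507800e-01 -8.99214615e-01 -2.22288313e-05]
 [ 9.38666503e-06  2.92873026e-05 -1.00000000e+00]] [-0.60497947 -0.41066155 -0.3402695 ]
```

```bash
python3 - <<'E'
import cv2,numpy as np
a=cv2.imread("pics/side0.png");b=cv2.imread("pics/top0.png")
A=cv2.resize(a[130:420,180:400],None,fx=2,fy=2,interpolation=cv2.INTER_CUBIC)  #440x580
B=b[120:410,120:300];B=cv2.resize(b[130:290,120:420][:, :],None,fx=1.15,fy=1.15)
c=np.zeros((580,790,3),np.uint8);c[:,:440]=A;c[:B.shape[0],445:445+B.shape[1]]=B[:,:345]
C=cv2.resize(a[290:420,190:290],None,fx=3,fy=3,interpolation=cv2.INTER_CUBIC)
c[190:580,445:745]=C
cv2.imwrite("pics/m0.png",c)
E
```

```text
(no output)
```

View pics/m0.png

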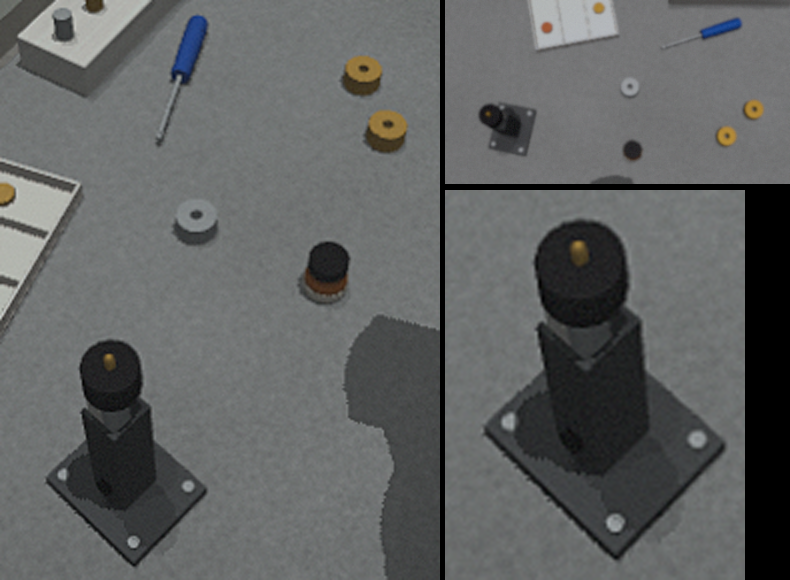

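View pics/top0.png

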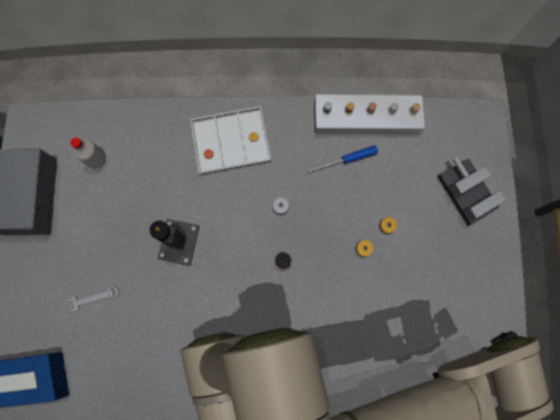

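The side view shows the post at about (240,350): pin tip (235,308), and the plate faces away from this camera. There are two loose brass look-alikes, at top-view pixels (365,247) and (389,225), plus an orange disc in the tray at (254,137). The one at (365,247) fits: it is 0.60 m from the base, against 0.67 m for the other.

```bash
python3 - <<'E'
from h import *
for u,v in((203.3,370),(247.7,412.3),(283,374.3)): print(np.round(atz("side",u,v,.012),4))
# pin: find orange pixels near head in both
pts={}
for c,(x0,x1,y0,y1) in {"side":(220,255,298,330),"top":(148,176,220,245)}.items():
    im=cv2.imread(f"pics/{c}0.png").astype(int)[y0:y1,x0:x1]
    m=(im[:,:,2]-im[:,:,0])>45
    ys,xs=np.nonzero(m);print(c,m.sum(),xs.mean()+x0,ys.mean()+y0,ys.min()+y0,ys.max()+y0);pts[c]=(xs.mean()+x0,ys.mean()+y0)
a,d=ray("side",*pts["side"]);b,e=ray("top",*pts["top"])
s=np.linalg.lstsq(np.c_[d,-e],b-a,rcond=None)[0];print("pin mid",a+d*s[0],b+e*s[1])
for c in("side","top"):
    print(c,[np.round(atz(c,*q,.025),4) for q in ([(374,195)] if c=="side" else [(365,247)])])
im=cv2.imread("pics/top0.png")[195:275,330:420];cv2.imwrite("pics/brasscrop.png",cv2.resize(im,None,fx=5,fy=5,interpolation=cv2.INTER_CUBIC))
o=r.observe();i=vision.camera_info("wrist")
R=np.array(o["ee_rot"]);print("cam in tool",R.T@(np.array(i["pose"])[:3,3]-o["tcp_pos"]),np.round(R.T@np.array(i["pose"])[:3,:3],3),i["K"])
E
```

```text
[0.5844 0.224  0.012 ]
[0.4786 0.2445 0.012 ]
[0.4631 0.1584 0.012 ]
side 15 233.86666666666667 308.46666666666664 307 310
top 11 157.1818181818182 228.54545454545453 227 230
pin mid [0.52788634 0.1877798  0.22275511] [0.52742116 0.1876355  0.2226401 ]
side [array([ 0.5016, -0.2925,  0.025 ])]
top [array([ 0.5091, -0.3055,  0.025 ])]
cam in tool [ 0.08176541  0.00205702 -0.12966758] [[-0.001 -0.949 -0.316]
 [ 1.    -0.001 -0.001]
 [ 0.001 -0.316  0.949]] [[377.71369828   0.         287.06781965]
 [  0.         377.71369828 220.18194893]
 [  0.           0.           1.        ]]
```

View pics/brasscrop.png

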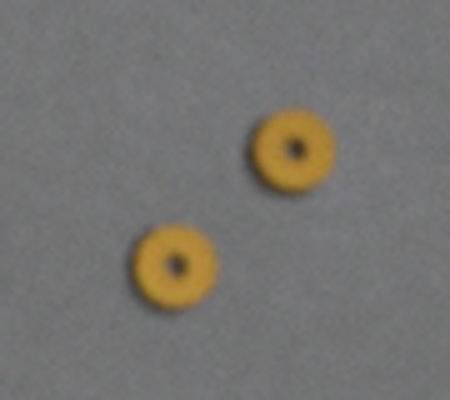

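The crop confirms it: the lower-left ring, at top pixel (365,248), is the one nearest the base. I'll look at it with the wrist camera on the way to the post.

Careful with the scale: shifts go in shares of 62.5 mm and turns go in units of 5 degrees. That gives: 0.054 m is 0.864, 0.055 m is 0.88.

```bash
echo '[[[0.088,0.8,-0.08,0,0],[0.055,0.88,-0.096,0,0],[0.088,0.88,-0.096,0,0],[0.088,0.88,-0.096,0,0],[0.088,0.88,-0.08,0,0],[0.088,0.864,-0.08,0,0],[0.088,0,0,0,0],[0.088,0,0,0,0]]]' > next.json && python3 -m jog next.json 40
cat >> h.py <<'E'
def plan(target):
    o=r.observe();R=np.array(o["ee_rot"]);d=R.T@(np.array(target)-o["tcp_pos"])
    print("tcp",np.round(o["tcp_pos"],4),"yaw",round(np.degrees(np.arctan2(R[1,0],R[0,0])),2),"tool delta",np.round(d,4),"t",o["t"]);return d
E
python3 - <<'E'
from h import *
im=vision.snapshot("wrist");save("w_brass",im)
for s in vision.silhouettes("wrist","brass_weight"):
    print(s["confidence"],np.round(s["bbox"],1),atz("wrist",*s["bbox"][:2],.0125))
    m=s["pixels"].astype(np.uint8)
    # model fit: disc outline of cylinder
    from scipy.optimize import least_squares
    def f(p):
        t=np.linspace(0,2*np.pi,60);P=np.concatenate([np.c_[p[0]+.022*np.cos(t),p[1]+.022*np.sin(t),0*t+z] for z in(0,.025)])
        q=cv2.convexHull(proj("wrist",P).astype(np.float32))[:,0];M=cv2.moments(q);return np.array([M["m10"]/M["m00"],M["m01"]/M["m00"]])
    ys,xs=np.nonzero(m);c=np.array([xs.mean(),ys.mean()])
    print("fit",least_squares(lambda p:f(p)-c,atz("wrist",*c,.0125)[:2]).x)
plan([.5275,.1875,.3])
E
```

```text
t: 1.8
tcp_pos: [0.5062, -0.301, 0.2556]
ee_rot: [[0.899, 0.438, -0.001], [0.438, -0.899, 0.0], [-0.0, -0.0, -1.0]]
force: [-0.1, 0.6, 0.3]
finger_gap: 0.088
gripper_force: 0.0
0.93 [378.4 157.1  49.4  49.7] [ 0.56658117 -0.37432505  0.0125    ]
fit [ 0.56766499 -0.37224327]
0.81 [289.  180.8  45.7  51.7] [ 0.5065809  -0.30526397  0.0125    ]
fit [ 0.50683928 -0.30679558]
tcp [ 0.5057 -0.3015  0.2558] yaw 25.86 tool delta [ 0.2329 -0.4306 -0.0442] t 1.9
```

View pics/w_brass.png

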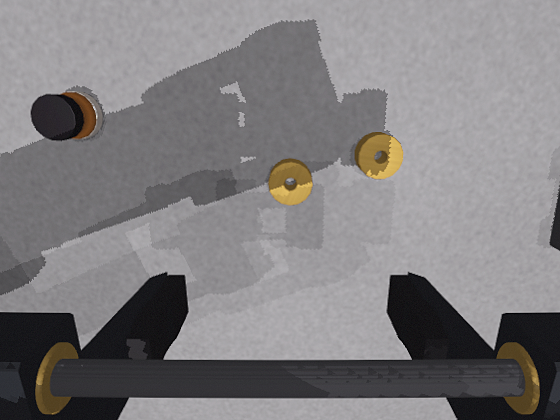

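The wrist view shows the wanted ring at (290,181) and its twin at (379,157), with the jar at (68,115). Next, the post.

```bash
echo '[[[0.088,0.3728,-0.6896,-0.0704,0],[0.088,0.3728,-0.6896,-0.0704,0],[0.088,0.3728,-0.6896,-0.0704,0],[0.088,0.3728,-0.6896,-0.0704,0],[0.088,0.3728,-0.6896,-0.0704,0],[0.088,0.3728,-0.6896,-0.0704,0],[0.088,0.3728,-0.6896,-0.0704,0],[0.088,0.3728,-0.6896,-0.0704,0],[0.088,0.3728,-0.6896,-0.0704,0],[0.088,0.3728,-0.6896,-0.0704,0],[0.088,0,0,0,0],[0.088,0,0,0,0]]]' > next.json && python3 -m jog next.json
python3 - <<'E'
from h import *
im=vision.snapshot("wrist");save("w_post",im)
for l in("head_top","button","post_stand"):
  for s in vision.silhouettes("wrist",l):
    print(l,s["confidence"],np.round(s["bbox"],1),atz("wrist",*s["bbox"][:2],.215))
for z in(.2,.215,.23): print(proj("wrist",[.5275,.1875,z]))
plan([.5275,.1875,.205])
E
```

```text
t: 3.4
tcp_pos: [0.5276, 0.1876, 0.2997]
ee_rot: [[0.9, 0.436, -0.0], [0.436, -0.9, -0.0], [-0.0, 0.0, -1.0]]
force: [-0.8, -0.6, 0.2]
finger_gap: 0.0881
gripper_force: 0.0
head_top 0.95 [286.4 217.5  70.1 108.3] [0.5391184  0.19118106 0.215     ]
head_top 0.15 [534.1 201.6  51.8  40.6] [0.61224498 0.06273768 0.215     ]
post_stand 0.72 [284.9 188.7 121.6 161.3] [0.55462688 0.19993614 0.215     ]
[[284.18127776 228.27829239]]
[[283.99130522 236.59350456]]
[[283.77632301 246.00703376]]
tcp [0.5277 0.1876 0.2998] yaw 25.84 tool delta [-0.0002  0.      0.0948] t 3.6
```

View pics/w_post.png

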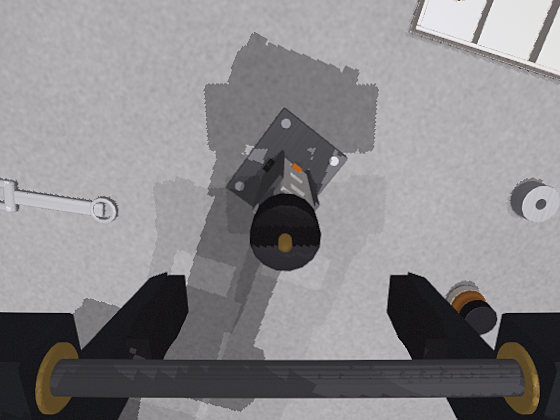

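```bash
python3 - <<'E'
import cv2
a=cv2.imread("pics/w_post.png")[100:280,220:360];cv2.imwrite("pics/pc.png",cv2.resize(a,None,fx=3.3,fy=3.3,interpolation=cv2.INTER_CUBIC))
E
```

```text
(no output)
```

View pics/pc.png

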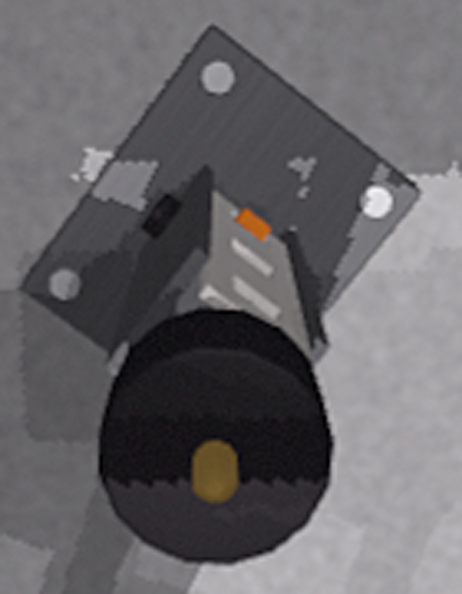

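The button protrudes through the lowest hole, with two empty slots visible above it, so the middle hole is 45 mm up. The head disc is centred at (285,238), which agrees with the triangulation.

```bash
echo '[[[0.088,0,0,0.56,0],[0.088,0,0,0.56,0],[0.088,0,0,0.48,0],[0.088,0,0,0,0],[0.03,0,0,0,0],[0.03,0,0,0,0],[0.03,0,0,0,0],[0.03,0,0,0,0],[0.03,0,0,0,0],[0.03,0,0,0,0]]]' > next.json && python3 -m jog next.json 45
```

```text
t: 4.85
tcp_pos: [0.5275, 0.189, 0.1999]
ee_rot: [[0.899, 0.438, 0.0], [0.438, -0.899, 0.0], [0.0, -0.0, -1.0]]
force: [-0.9, 2.8, 0.9]
finger_gap: 0.0429
gripper_force: 45.0
```

To row units: -0.005 m is -0.08, -0.003 m is -0.048.

```bash
echo '[[[0.03,0,0,-0.032,0],[0.03,0,0,-0.048,0],[0.03,0,0,-0.08,0],[0.03,0,0,-0.08,0],[0.03,0,0,-0.08,0],[0.03,0,0,-0.08,0],[0.03,0,0,-0.08,0],[0.03,0,0,-0.08,0],[0.03,0,0,-0.048,0],[0.03,0,0,0,0]]]' > next.json && python3 -m jog next.json
```

```text
t: 6.1
tcp_pos: [0.5275, 0.189, 0.238]
ee_rot: [[0.899, 0.438, -0.0], [0.438, -0.899, 0.0], [-0.0, -0.0, -1.0]]
force: [-0.5, 2.5, -1.4]
finger_gap: 0.0428
gripper_force: 45.0
```

To row units: -0.002 m is -0.032, -0.001 m is -0.016.

```bash
echo '[[[0.03,0,0,-0.032,0],[0.03,0,0,-0.016,0],[0.03,0,0,0,0]]]' > next.json && python3 -m jog next.json; echo '[[[0.03,0,0,-0.016,0],[0.03,0,0,-0.016,0],[0.03,0,0,0,0]]]' > next.json && python3 -m jog next.json; echo '[[[0.03,0,0,-0.016,0],[0.03,0,0,0,0]]]' > next.json && python3 -m jog next.json
```

```text
t: 6.48
tcp_pos: [0.5274, 0.189, 0.24]
ee_rot: [[0.899, 0.438, -0.001], [0.438, -0.899, 0.0], [-0.001, -0.001, -1.0]]
force: [2.8, 3.6, -8.0]
finger_gap: 0.0429
gripper_force: 45.0
t: 6.85
tcp_pos: [0.5275, 0.189, 0.2424]
ee_rot: [[0.899, 0.438, -0.001], [0.438, -0.899, 0.0], [-0.0, -0.001, -1.0]]
force: [0.7, 4.4, -7.0]
finger_gap: 0.0429
gripper_force: 45.0
t: 7.1
tcp_pos: [0.5274, 0.189, 0.2437]
ee_rot: [[0.899, 0.438, -0.0], [0.438, -0.899, 0.0], [-0.0, -0.0, -1.0]]
force: [0.6, 5.2, -7.2]
finger_gap: 0.0428
gripper_force: 45.0
```

To row units: -0.001 m is -0.016.

```bash
echo '[[[0.03,0,0,-0.016,0],[0.03,0,0,0,0]]]' > next.json && python3 -m jog next.json;echo '[[[0.03,0,0,-0.0112,0],[0.03,0,0,0,0]]]' > next.json && python3 -m jog next.json
python3 - <<'E'
from h import *
im=vision.snapshot("wrist");
cv2.imwrite("pics/w2.png",cv2.resize(im[60:330,200:380,::-1],None,fx=2.2,fy=2.2,interpolation=cv2.INTER_CUBIC))
E
```

```text
t: 7.35
tcp_pos: [0.5275, 0.189, 0.2447]
ee_rot: [[0.899, 0.438, -0.0], [0.438, -0.899, 0.0], [0.0, -0.0, -1.0]]
force: [1.8, 5.3, -5.9]
finger_gap: 0.0429
gripper_force: 45.0
t: 7.6
tcp_pos: [0.5275, 0.189, 0.2454]
ee_rot: [[0.899, 0.438, -0.0], [0.438, -0.899, 0.0], [-0.0, -0.0, -1.0]]
force: [1.5, 5.9, -6.4]
finger_gap: 0.0429
gripper_force: 45.0
```

View pics/w2.png

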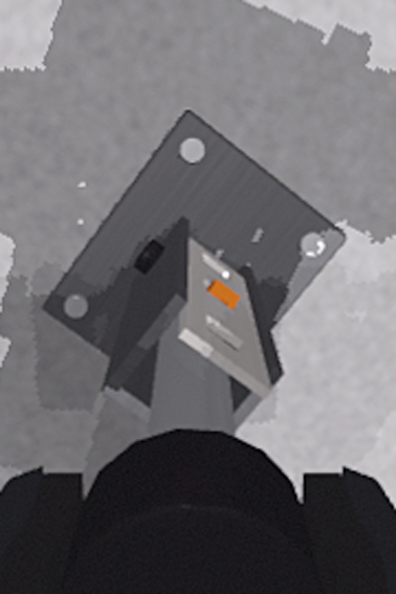

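The button now shows orange in the middle hole, at crop pixel (223,292), with an empty slot above and below it. Now I'll press gently and feel for it.

```bash
echo '[[[0.03,0,0,0.0112,0],[0.03,0,0,0,0]]]' > next.json && python3 -m jog next.json | grep -E 'tcp|force';echo '[[[0.03,0,0,0.0096,0],[0.03,0,0,0,0]]]' > next.json && python3 -m jog next.json| grep -E 'tcp|force';echo '[[[0.03,0,0,0.008,0],[0.03,0,0,0,0]]]' > next.json && python3 -m jog next.json| grep -E 'tcp|force'
```

```text
tcp_pos: [0.5275, 0.189, 0.2453]
force: [-1.3, 5.7, -0.5]
gripper_force: 45.0
tcp_pos: [0.5275, 0.189, 0.2448]
force: [-2.5, 4.7, 1.1]
gripper_force: 45.0
tcp_pos: [0.5275, 0.189, 0.2444]
force: [-2.1, 4.8, 0.9]
gripper_force: 45.0
```

```bash
for i in 1; do echo '[[[0.03,0,0,0.0064,0],[0.03,0,0,0,0]]]' > next.json && python3 -m jog next.json | grep -E 'tcp|force';done; echo '[[[0.03,0,0,0.0064,0],[0.03,0,0,0,0]]]' > next.json && python3 -m jog next.json| grep -E 'tcp|force';echo '[[[0.03,0,0,0.0064,0],[0.03,0,0,0,0]]]' > next.json && python3 -m jog next.json| grep -E 'tcp|force'
```

```text
tcp_pos: [0.5275, 0.189, 0.244]
force: [-2.5, 6.0, 1.0]
gripper_force: 45.0
tcp_pos: [0.5275, 0.189, 0.2436]
force: [-2.4, 4.3, 1.3]
gripper_force: 45.0
tcp_pos: [0.5275, 0.189, 0.2432]
force: [-3.1, 4.5, 0.4]
gripper_force: 45.0
```

Travel went 2.2 mm down with no load, so the foot hasn't snapped out yet. I'll pull higher.

To row units: -0.0015 m is -0.024, -0.0013 m is -0.0208.

```bash
echo '[[[0.03,0,0,-0.024,0],[0.03,0,0,-0.0208,0],[0.03,0,0,0,0]]]' > next.json && python3 -m jog next.json | grep -E 'tcp|force'; echo '[[[0.03,0,0,-0.0128,0],[0.03,0,0,0,0]]]' > next.json && python3 -m jog next.json| grep -E 'tcp|force';echo '[[[0.03,0,0,-0.0112,0],[0.03,0,0,0,0]]]' > next.json && python3 -m jog next.json| grep -E 'tcp|force'
```

```text
tcp_pos: [0.5275, 0.189, 0.245]
force: [1.8, 5.8, -5.4]
gripper_force: 45.0
tcp_pos: [0.5274, 0.189, 0.2456]
force: [1.8, 6.0, -6.8]
gripper_force: 45.0
tcp_pos: [0.5274, 0.189, 0.2459]
force: [1.8, 6.0, -9.1]
gripper_force: 45.0
```

To row units: -0.0005 m is -0.008.

```bash
echo '[[[0.03,0,0,-0.008,0],[0.03,0,0,0,0]]]' > next.json && python3 -m jog next.json | grep -E 'tcp|force'; echo '[[[0.03,0,0,-0.008,0],[0.03,0,0,0,0]]]' > next.json && python3 -m jog next.json| grep -E 'tcp|force'
python3 - <<'E'
from h import *
im=vision.snapshot("wrist");
cv2.imwrite("pics/w3.png",cv2.resize(im[150:240,260:340,::-1],None,fx=6,fy=6,interpolation=cv2.INTER_CUBIC))
E
```

```text
tcp_pos: [0.5274, 0.189, 0.2461]
force: [3.8, 7.1, -11.3]
gripper_force: 45.0
tcp_pos: [0.5274, 0.189, 0.2462]
force: [3.8, 7.0, -13.1]
gripper_force: 45.0
```

View pics/w3.png

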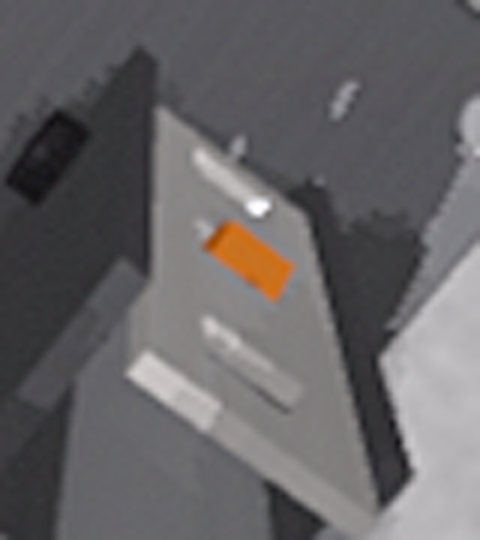

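To row units: 0.001 m is 0.016, 0.0006 m is 0.0096.

```bash
echo '[[[0.03,0,0,0.016,0],[0.03,0,0,0.0096,0],[0.03,0,0,0,0]]]' > next.json && python3 -m jog next.json | grep -E 'tcp|force'; echo '[[[0.03,0,0,0.008,0],[0.03,0,0,0,0]]]' > next.json && python3 -m jog next.json| grep -E 'tcp|force';echo '[[[0.03,0,0,0.008,0],[0.03,0,0,0,0]]]' > next.json && python3 -m jog next.json| grep -E 'tcp|force'
```

```text
tcp_pos: [0.5275, 0.189, 0.246]
force: [0.1, 5.8, -6.2]
gripper_force: 45.0
tcp_pos: [0.5275, 0.189, 0.2458]
force: [-0.5, 4.3, -3.3]
gripper_force: 45.0
tcp_pos: [0.5275, 0.189, 0.2456]
force: [-1.8, 5.6, -0.4]
gripper_force: 45.0
```

To row units: 0.0004 m is 0.0064.

```bash
echo '[[[0.03,0,0,0.0064,0],[0.03,0,0,0,0]]]' > next.json && python3 -m jog next.json | grep -E 'tcp|force'; echo '[[[0.03,0,0,0.0064,0],[0.03,0,0,0,0]]]' > next.json && python3 -m jog next.json| grep -E 'tcp|force'
```

```text
tcp_pos: [0.5275, 0.189, 0.2454]
force: [-1.0, 5.1, 0.5]
gripper_force: 45.0
tcp_pos: [0.5275, 0.189, 0.2451]
force: [-1.9, 4.0, 1.0]
gripper_force: 45.0
```

To row units: 0.0005 m is 0.008.

```bash
echo '[[[0.03,0,0,0.008,0],[0.03,0,0,0,0]]]' > next.json && python3 -m jog next.json | grep -E 'tcp|force'; echo '[[[0.03,0,0,0.008,0],[0.03,0,0,0,0]]]' > next.json && python3 -m jog next.json| grep -E 'tcp|force';  echo '[[[0.03,0,0,0.008,0],[0.03,0,0,0,0]]]' > next.json && python3 -m jog next.json| grep -E 'tcp|force'
```

```text
tcp_pos: [0.5275, 0.189, 0.2446]
force: [-1.8, 5.5, 0.4]
gripper_force: 45.0
tcp_pos: [0.5275, 0.189, 0.2441]
force: [-1.7, 3.7, 1.3]
gripper_force: 45.0
tcp_pos: [0.5275, 0.189, 0.2436]
force: [-1.4, 4.9, 0.3]
gripper_force: 45.0
```

To row units: 0.0004 m is 0.0064.

```bash
echo '[[[0.03,0,0,0.0064,0],[0.03,0,0,0,0]]]' > next.json && python3 -m jog next.json | grep -E 'tcp|force'; echo '[[[0.03,0,0,0.0064,0],[0.03,0,0,0,0]]]' > next.json && python3 -m jog next.json| grep -E 'tcp|force';  echo '[[[0.03,0,0,0.0064,0],[0.03,0,0,0,0]]]' > next.json && python3 -m jog next.json| grep -E 'tcp|force'
```

```text
tcp_pos: [0.5275, 0.189, 0.2432]
force: [-1.5, 5.1, 0.8]
gripper_force: 45.0
tcp_pos: [0.5275, 0.189, 0.2428]
force: [-2.1, 5.1, 0.5]
gripper_force: 45.0
tcp_pos: [0.5275, 0.189, 0.2424]
force: [-2.5, 4.6, 0.3]
gripper_force: 45.0
```

It still slides down freely, so the foot isn't out. I'll measure how far the button protrudes by comparing its projection with the start picture.

```bash
cat > an.py <<'E'
from h import *
def orange(im,x0=255,x1=345,y0=120,y1=260):
    h=cv2.cvtColor(im,cv2.COLOR_RGB2HSV);m=((h[:,:,0]>5)&(h[:,:,0]<15)&(h[:,:,1]>190)&(h[:,:,2]>120)).astype(np.uint8)
    m[:, :x0]=0;m[:,x1:]=0;m[:y0]=0;m[y1:]=0
    ys,xs=np.nonzero(m);return len(xs),np.array([xs.mean(),ys.mean()]),[xs.min(),xs.max(),ys.min(),ys.max()]
E
python3 - <<'E'
from an import *
im0=cv2.imread("pics/w_post.png")[:,:,::-1].copy()
n0,c0,b0=orange(im0);print("start",n0,c0,b0)
im=vision.snapshot("wrist");save("w4",im);n,c,b=orange(im);print("now",n,c,b)
i=vision.camera_info("wrist");K=np.array(i["K"]);D=np.array(i["D"]);T1=np.array(i["pose"])
o=r.observe();T0=T1.copy();T0[:3,3]+=np.array([.5276,.1876,.2998])-o["tcp_pos"]
ax=np.array([.5275,.189]);ex=np.array([.982,-.19]);ey=np.array([.19,.982])
def pj(T,x,y,z):
    Ti=np.linalg.inv(T);P=np.r_[ax+ex*x+ey*y,z]
    return cv2.projectPoints(P.reshape(1,1,3),cv2.Rodrigues(Ti[:3,:3])[0],Ti[:3,3],K,D)[0][0,0]
for x in(.020,.018,.015,.013):
    print(x,[ (round(z,3),np.round(pj(T0,x,0,z),1).tolist()) for z in(.045,.050,.055,.06)],[ (round(z,3),np.round(pj(T1,x,0,z),1).tolist()) for z in(.0875,.0925,.0975,.1025)])
E
```

```text
start 40 [296.375 167.45 ] [np.int64(292), np.int64(301), np.int64(164), np.int64(171)]
now 64 [300.546875 193.546875] [np.int64(294), np.int64(307), np.int64(188), np.int64(199)]
0.02 [(0.045, [295.8, 161.9]), (0.05, [295.9, 162.7]), (0.055, [296.0, 163.6]), (0.06, [296.1, 164.5])] [(0.087, [300.3, 184.5]), (0.092, [300.5, 185.9]), (0.098, [300.7, 187.5]), (0.102, [300.9, 189.1])]
0.018 [(0.045, [294.6, 163.5]), (0.05, [294.7, 164.3]), (0.055, [294.8, 165.2]), (0.06, [294.9, 166.1])] [(0.087, [298.7, 186.5]), (0.092, [298.9, 188.0]), (0.098, [299.1, 189.6]), (0.102, [299.3, 191.2])]
0.015 [(0.045, [292.8, 165.8]), (0.05, [292.9, 166.7]), (0.055, [293.0, 167.6]), (0.06, [293.0, 168.5])] [(0.087, [296.3, 189.5]), (0.092, [296.5, 191.1]), (0.098, [296.6, 192.7]), (0.102, [296.8, 194.4])]
0.013 [(0.045, [291.6, 167.3]), (0.05, [291.7, 168.2]), (0.055, [291.8, 169.2]), (0.06, [291.8, 170.1])] [(0.087, [294.8, 191.5]), (0.092, [294.9, 193.1]), (0.098, [295.0, 194.8]), (0.102, [295.1, 196.5])]
```

```bash
python3 - <<'E'
import cv2,numpy as np
a=cv2.imread("pics/w4.png")[150:240,260:340];b=cv2.imread("pics/w3.png")
c=cv2.imread("pics/w_post.png")[140:200,270:330]
o=np.zeros((540,800,3),np.uint8)
A=cv2.resize(a,(400,450),interpolation=cv2.INTER_CUBIC);B=cv2.resize(b,(400,450),interpolation=cv2.INTER_AREA)
o[:450,:400]=B;o[:450,400:]=A
cv2.imwrite("pics/cmp.png",o[:450])
E
```

```text
(no output)
```

View pics/cmp.png

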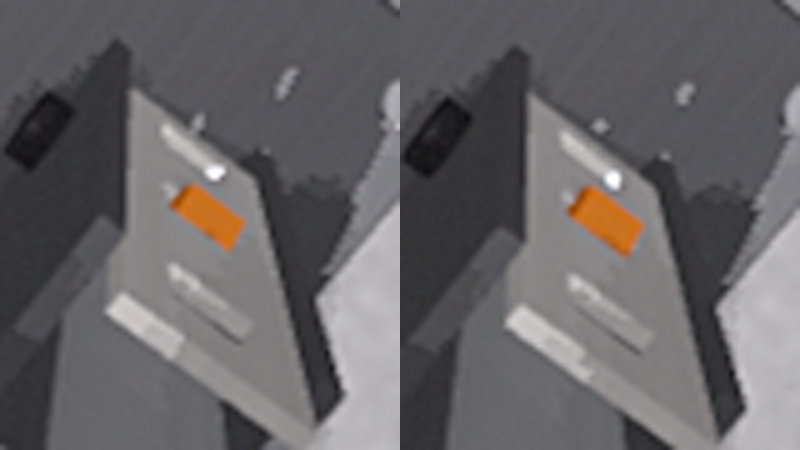

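The protrusion looks the same as at the start, about 4 mm, so the button may well be out with more slack than I assumed. Stiffness is only about 5 N/mm, so I can safely go further down in small steps.

```bash
for i in 1; do echo '[[[0.03,0,0,0.0096,0],[0.03,0,0,0,0]]]' > next.json && python3 -m jog next.json | grep -E 'tcp|^force'; echo '[[[0.03,0,0,0.0096,0],[0.03,0,0,0,0]]]' > next.json && python3 -m jog next.json| grep -E 'tcp|^force';  echo '[[[0.03,0,0,0.0096,0],[0.03,0,0,0,0]]]' > next.json && python3 -m jog next.json| grep -E 'tcp|^force';  echo '[[[0.03,0,0,0.0096,0],[0.03,0,0,0,0]]]' > next.json && python3 -m jog next.json| grep -E 'tcp|^force'; done
```

```text
tcp_pos: [0.5275, 0.189, 0.242]
force: [-2.9, 5.5, 1.8]
tcp_pos: [0.5275, 0.189, 0.2418]
force: [-3.3, 4.7, 5.8]
tcp_pos: [0.5275, 0.189, 0.2417]
force: [-4.0, 3.7, 8.9]
tcp_pos: [0.5275, 0.189, 0.2416]
force: [-6.0, 3.9, 12.0]
```

It locks at z = 0.242 and the load is building. One more small step to about 14 N, then hold and release.

```bash
echo '[[[0.03,0,0,0.0064,0],[0.03,0,0,0,0],[0.03,0,0,0,0],[0.03,0,0,0,0]]]' > next.json && python3 -m jog next.json | grep -E 'tcp|^force'; echo '[[[0.03,0,0,-0.0192,0],[0.03,0,0,-0.0192,0],[0.03,0,0,0,0]]]' > next.json && python3 -m jog next.json| grep -E '^t|^force'
```

```text
tcp_pos: [0.5276, 0.189, 0.2416]
force: [-6.9, 4.0, 13.9]
t: 15.38
tcp_pos: [0.5275, 0.189, 0.242]
force: [-1.9, 5.6, -0.0]
```

It holds 13.9 N. I'll release, rise to the same height above the head as in the start picture, and check that the button looks identical, meaning fully out.

To row units: -0.035 m is -0.56, -0.033 m is -0.528.

```bash
echo '[[[0.088,0,0,0,0],[0.088,0,0,0,0],[0.088,0,0,0,0],[0.088,0,0,0,0],[0.088,0,0.016,-0.56,0],[0.088,0,0,-0.56,0],[0.088,0,0,-0.528,0],[0.088,0,0,0,0],[0.088,0,0,0,0]]]' > next.json && python3 -m jog next.json | grep -E '^t|^f'
python3 - <<'E'
from an import *
im=vision.snapshot("wrist");save("w5",im);n,c,b=orange(im);print(n,c,b)
im0=cv2.imread("pics/w_post.png")[:,:,::-1].copy();print(orange(im0))
# template/disc compare: head blob of both
for k in("w_post","w5"):
    g=cv2.cvtColor(cv2.imread(f"pics/{k}.png"),cv2.COLOR_BGR2HSV);m=((g[:,:,1]>110)&(g[:,:,0]>12)&(g[:,:,0]<30)&(g[:,:,2]>60)).astype(np.uint8);m[:225]=0;m[260:]=0;m[:,:270]=0;m[:,300:]=0
    ys,xs=np.nonzero(m);print("pin",k,len(xs),xs.mean(),ys.mean(),ys.min(),ys.max())
for s in vision.silhouettes("wrist","head_top")[:1]: print(s["bbox"])
a=cv2.imread("pics/w_post.png")[150:280,245:330];d=cv2.imread("pics/w5.png")[150:280,245:330]
cv2.imwrite("pics/cmp2.png",cv2.resize(np.hstack([a,d]),None,fx=4.4,fy=4.4,interpolation=cv2.INTER_CUBIC))
plan([.5068,-.3065,.3])
E
```

```text
t: 16.5
tcp_pos: [0.5278, 0.1878, 0.3431]
force: [0.4, -0.8, -0.7]
finger_gap: 0.088
42 [296.5        167.28571429] [np.int64(292), np.int64(301), np.int64(163), np.int64(171)]
(40, array([296.375, 167.45 ]), [np.int64(292), np.int64(301), np.int64(164), np.int64(171)])
pin w_post 225 284.59555555555556 242.32888888888888 233 251
pin w5 219 285.01826484018267 241.73059360730593 233 251
[287.1, 217.7, 74.9, 107.6]
tcp [0.5277 0.1878 0.3429] yaw 25.94 tool delta [-0.235   0.4354  0.0431] t 16.6
```

View pics/cmp2.png

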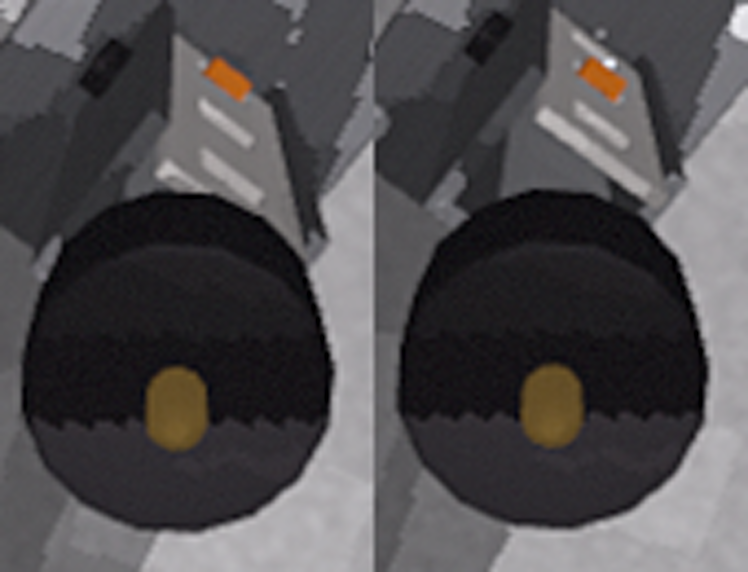

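The button looks identical to the start (orange centroid matches within 0.2 px), so it is fully out, now in the middle hole. Next I'll turn to the yaw needed for the ring (jaws clear of its twin) and measure the pin at that yaw, so camera biases cancel when I measure the ring the same way.

Careful with the scale: shifts go in shares of 62.5 mm and turns go in units of 5 degrees. That gives: -10.2 degrees is -2.04.

```bash
echo '[[[0.088,0,0,0,-2.04],[0.088,0,0,0,-2.04],[0.088,0,0,0,-2.04],[0.088,0,0,0,-2.04],[0.088,0,0,0,-2.04],[0.088,0,0,0,-2.04],[0.088,0,0,0,-2.04],[0.088,0,0,0,-2.04],[0.088,0,0,0,-2.04],[0.088,0,0,0,-2.04],[0.088,0,0,0,0],[0.088,0,0,0,0]]]' > next.json && python3 -m jog next.json | grep -E '^t|^f'
python3 - <<'E'
from an import *
def pin(im):
    g=cv2.cvtColor(im,cv2.COLOR_RGB2HSV);m=((g[:,:,1]>110)&(g[:,:,0]>12)&(g[:,:,0]<30)&(g[:,:,2]>60)).astype(np.uint8);m[:215]=0;m[270:]=0;m[:,:260]=0;m[:,310:]=0
    ys,xs=np.nonzero(m);return len(xs),xs.mean(),ys.mean(),xs.min(),xs.max(),ys.min(),ys.max()
im=vision.snapshot("wrist");save("w6",im);p=pin(im);print(p)
for s in vision.silhouettes("wrist","head_top")[:2]: print(s["confidence"],s["bbox"])
for z in(.255,.26,.265): print(z,atz("wrist",p[1],p[2],z),atz("wrist",p[1],p[5],z),atz("wrist",p[1],p[6],z))
# side/top triangulation
a,d=None,None
pts={}
for c,(x0,x1,y0,y1) in {"side":(205,265,275,330),"top":(140,180,215,245)}.items():
    im=vision.snapshot(c);save(c+"6",im);q=im[y0:y1,x0:x1].astype(int);m=(q[:,:,0]-q[:,:,2])>45
    ys,xs=np.nonzero(m);print(c,m.sum())
    if len(xs):pts[c]=(xs.mean()+x0,ys.mean()+y0);print(pts[c])
if len(pts)==2:
    a,d=ray("side",*pts["side"]);b,e=ray("top",*pts["top"]);s=np.linalg.lstsq(np.c_[d,-e],b-a,rcond=None)[0];print(a+d*s[0],b+e*s[1])
plan([.5068,-.3065,.12])
E
```

```text
t: 18.1
tcp_pos: [0.5279, 0.1879, 0.3438]
force: [0.2, 0.3, 0.1]
finger_gap: 0.0884
(215, np.float64(286.1209302325581), np.float64(238.27441860465117), np.int64(280), np.int64(293), np.int64(229), np.int64(247))
0.61 [287.8, 216.5, 71.2, 95.6]
0.255 [0.52907    0.18366759 0.255     ] [0.52533321 0.18849792 0.255     ] [0.53264329 0.17904858 0.255     ]
0.26 [0.52789993 0.185204   0.26      ] [0.52424858 0.1899239  0.26      ] [0.53139153 0.1806906  0.26      ]
0.265 [0.52672987 0.18674042 0.265     ] [0.52316394 0.19134989 0.265     ] [0.53013976 0.18233261 0.265     ]
side 0
top 0
tcp [0.528  0.1879 0.3441] yaw 127.87 tool delta [-0.3773 -0.3202  0.2241] t 18.3
```

```bash
python3 - <<'E'
from h import *
i=vision.camera_info("wrist");K=np.array(i["K"]);D=np.array(i["D"]);T=np.array(i["pose"]);o=r.observe();R=np.array(o["ee_rot"]);p=o["tcp_pos"]
Rc=R.T@T[:3,:3];tc=R.T@(T[:3,3]-p)
def ry(uv,yaw,pos):
    c,s=np.cos(np.radians(yaw)),np.sin(np.radians(yaw));Rt=np.array([[c,s,0],[s,-c,0],[0,0,-1]])
    q=cv2.undistortPoints(np.array([[uv]],float),K,D)[0,0];return np.array(pos)+Rt@tc,Rt@Rc@np.r_[q,1]
v=[((284.6,242.33),25.84,(.5277,.1876,.2998+.0431)),((285.02,241.73),25.94,(.5277,.1878,.3429)),((286.12,238.27),127.87,(.528,.1879,.3441))]
def tri(L):
    A=np.zeros((3,3));B=np.zeros(3)
    for x in L:
        a,d=ry(*x);d=d/np.linalg.norm(d);P=np.eye(3)-np.outer(d,d);A+=P;B+=P@a
    return np.linalg.solve(A,B)
X=tri(v[1:]);print(X)
for x in v[1:]:
    a,d=ry(*x);print(a+d*(X[2]-a[2])/d[2]-X)
print("grip tool-y:",.437*.5275-.899*.189,"pin tool-y",.437*X[0]-.899*X[1])
E
```

```text
[0.52606351 0.18880095 0.2688228 ]
[0.00027227 0.00087409 0.        ]
[-0.0001466 -0.0009035  0.       ]
grip tool-y: 0.06060649999999998 pin tool-y 0.06015770348240021
```

To row units: -0.0377 m is -0.6032, -0.032 m is -0.512.

```bash
echo '[[[0.088,-0.6032,-0.512,0,0],[0.088,-0.6032,-0.512,0,0],[0.088,-0.6032,-0.512,0,0],[0.088,-0.6032,-0.512,0,0],[0.088,-0.6032,-0.512,0.08,0],[0.088,-0.6032,-0.512,0.32,0],[0.088,-0.6032,-0.512,0.48,0],[0.088,-0.6032,-0.512,0.48,0],[0.088,-0.6032,-0.512,0.48,0],[0.088,-0.608,-0.5152,0.48,0],[0.088,0,0,0.64,0],[0.088,0,0,0.624,0],[0.088,0,0,0,0],[0.088,0,0,0,0]]]' > next.json && python3 -m jog next.json | grep -E '^t|^f'
cat > ring.py <<'E'
from an import *
from scipy.optimize import least_squares
def ringfit(zb):
    im=vision.snapshot("wrist");save("ring%d"%(r.observe()["t"]*100),im)
    S=vision.silhouettes("wrist","brass_weight")
    for s in S:
        ys,xs=np.nonzero(s["pixels"]);c=np.array([xs.mean(),ys.mean()]);t=np.linspace(0,2*np.pi,60)
        def f(p):
            P=np.concatenate([np.c_[p[0]+.022*np.cos(t),p[1]+.022*np.sin(t),0*t+z] for z in(zb,zb+.025)])
            q=cv2.convexHull(proj("wrist",P).astype(np.float32))[:,0];M=cv2.moments(q);return np.array([M["m10"]/M["m00"],M["m01"]/M["m00"]])
        x=least_squares(lambda p:f(p)-c,atz("wrist",*c,zb+.0125)[:2]).x
        # bore: dark blob near the projected top centre
        u=proj("wrist",[*x,zb+.025])[0].astype(int);g=cv2.cvtColor(im,cv2.COLOR_RGB2HSV)
        w=im[u[1]-14:u[1]+15,u[0]-14:u[0]+15].astype(int);m=(w[:,:,0]-w[:,:,2])<60
        yy,xx=np.nonzero(m);print(round(s["confidence"],2),np.round(s["bbox"],1),"fit",np.round(x,4),"top c px",u)
        if len(xx): b=(xx.mean()+u[0]-14,yy.mean()+u[1]-14);print("bore",len(xx),np.round(b,1),np.round(atz("wrist",*b,zb+.025),4))
E
python3 - <<'E'
from ring import *
ringfit(0.)
plan([.5068,-.3065,.022])
E
```

```text
t: 20.05
tcp_pos: [0.5081, -0.3069, 0.122]
force: [0.4, -0.3, -0.6]
finger_gap: 0.088
0.94 [291.  219.2  65.8  70.9] fit [ 0.5078 -0.3059] top c px [289 225]
bore 90 [289.3 219.5] [ 0.5052 -0.3026  0.025 ]
0.93 [302.1 330.9  61.2  61.9] fit [ 0.5678 -0.3705] top c px [299 342]
bore 5 [295.6 340.4] [ 0.5646 -0.3713  0.025 ]
tcp [ 0.5081 -0.307   0.1222] yaw 127.95 tool delta [ 0.0015 -0.0008  0.1002] t 20.15
```

To row units: 0.0013 m is 0.0208, -0.05 m is -0.8.

```bash
echo '[[[0.088,0.0208,0,0.56,0],[0.088,0,0,0.56,0],[0.088,0,0,0.48,0],[0.088,0,0,0,0],[0.03,0,0,0,0],[0.03,0,0,0,0],[0.03,0,0,0,0],[0.03,0,0,0,0],[0.03,0,0,0,0],[0.03,0,0,-0.32,0],[0.03,0,0,-0.8,0],[0.03,0,0,-0.8,0],[0.03,0,0,-0.8,0],[0.03,0,0,0,0]]]' > next.json && python3 -m jog next.json 30
python3 - <<'E'
from ring import *
o=r.observe();zb=o["tcp_pos"][2]-.022
ringfit(zb)
print("tcp",o["tcp_pos"]);plan([.5263,.1889,.33])
E
```

```text
t: 21.9
tcp_pos: [0.5075, -0.3063, 0.1936]
ee_rot: [[-0.615, 0.789, 0.005], [0.789, 0.615, -0.004], [-0.006, 0.001, -1.0]]
force: [0.2, -0.4, -4.1]
finger_gap: 0.0436
gripper_force: 30.0
0.89 [288.5 300.5 111.6 118.4] fit [ 0.5045 -0.3048] top c px [286 317]
bore 9 [281.7 314.9] [ 0.5022 -0.3049  0.1966]
tcp [ 0.50754446 -0.30625438  0.19360785]
tcp [ 0.5062 -0.3051  0.1891] yaw 127.94 tool delta [ 0.3775  0.3195 -0.1403] t 22.0
```

```bash
echo '[[[0.03,0,0,-0.72,0],[0.03,0,0,-0.72,0],[0.03,0.608,0.512,-0.624,0],[0.03,0.608,0.512,0,0],[0.03,0.608,0.512,0,0],[0.03,0.608,0.512,0,0],[0.03,0.608,0.512,0,0],[0.03,0.608,0.512,0,0],[0.03,0.608,0.512,0,0],[0.03,0.608,0.512,0,0],[0.03,0.608,0.512,0,0],[0.03,0.568,0.504,0,0],[0.03,0,0,0,0],[0.03,0,0,0,0],[0.03,0,0,0,0]]]' > next.json && python3 -m jog next.json | grep -E '^t|^f'
python3 - <<'E'
from ring import *
o=r.observe();print("tcp",o["tcp_pos"]);ringfit(o["tcp_pos"][2]-.022)
plan([.5263,.1889,.30])
E
```

```text
t: 23.88
tcp_pos: [0.5266, 0.1871, 0.3182]
force: [0.1, -0.1, -2.6]
finger_gap: 0.0436
tcp [0.52658315 0.1870654  0.31820034]
0.85 [287.6 300.2 110.3 114.2] fit [0.5268 0.1853] top c px [287 317]
tcp [0.5266 0.1872 0.3186] yaw 127.86 tool delta [0.0015 0.0008 0.0186] t 23.975
```

To row units: 0.0017 m is 0.0272, 0.0008 m is 0.0128.

```bash
echo '[[[0.03,0.0272,0.0128,0.16,0],[0.03,0,0,0.128,0],[0.03,0,0,0,0],[0.03,0,0,0,0]]]' > next.json && python3 -m jog next.json | grep -E '^t|^f'; echo '[[[0.03,0,0,0.032,0],[0.03,0,0,0.032,0],[0.03,0,0,0,0]]]' > next.json && python3 -m jog next.json| grep -E '^tcp|^f';echo '[[[0.03,0,0,0.024,0],[0.03,0,0,0.024,0],[0.03,0,0,0,0]]]' > next.json && python3 -m jog next.json| grep -E '^tcp|^f'
```

```text
t: 24.48
tcp_pos: [0.5261, 0.19, 0.301]
force: [-0.2, 1.0, -3.3]
finger_gap: 0.0437
tcp_pos: [0.526, 0.19, 0.2966]
force: [-0.5, -0.8, -2.4]
finger_gap: 0.0437
tcp_pos: [0.526, 0.19, 0.2937]
force: [0.2, -0.1, -2.8]
finger_gap: 0.0432
```

```bash
for k in 1; do echo '[[[0.03,0,0,0.024,0],[0.03,0,0,0.024,0],[0.03,0,0,0,0]]]' > next.json && python3 -m jog next.json | grep -E '^tcp|^fo'; echo '[[[0.03,0,0,0.024,0],[0.03,0,0,0.016,0],[0.03,0,0,0,0]]]' > next.json && python3 -m jog next.json| grep -E '^tcp|^fo'; done
```

```text
tcp_pos: [0.526, 0.19, 0.2907]
force: [0.5, 0.9, -2.7]
tcp_pos: [0.5261, 0.1899, 0.2883]
force: [0.6, -0.4, -2.4]
```

```bash
echo '[[[0.03,0,0,0.016,0],[0.03,0,0,0.016,0],[0.03,0,0,0,0]]]' > next.json && python3 -m jog next.json | grep -E '^tcp|^fo'; echo '[[[0.03,0,0,0.016,0],[0.03,0,0,0,0]]]' > next.json && python3 -m jog next.json| grep -E '^tcp|^fo'
```

```text
tcp_pos: [0.5262, 0.1898, 0.2863]
force: [1.9, -2.3, -1.9]
tcp_pos: [0.5262, 0.1898, 0.2853]
force: [1.4, -2.0, -2.6]
```

Side force of about 2.4 N along −tool x: the bore is on the pin's taper. I'll ease over a little and continue.

To row units: -0.0005 m is -0.008, 0.001 m is 0.016.

```bash
echo '[[[0.03,-0.008,0,0.016,0],[0.03,0,0,0.016,0],[0.03,0,0,0,0]]]' > next.json && python3 -m jog next.json | grep -E '^tcp|^fo'; echo '[[[0.03,0,0,0.016,0],[0.03,0,0,0.016,0],[0.03,0,0,0,0]]]' > next.json && python3 -m jog next.json| grep -E '^tcp|^fo'
```

```text
tcp_pos: [0.5263, 0.1896, 0.2831]
force: [1.3, -1.7, -2.2]
tcp_pos: [0.5263, 0.1896, 0.2812]
force: [1.0, -1.0, -2.0]
```

To row units: 0.001 m is 0.016.

```bash
echo '[[[0.03,0,0,0.016,0],[0.03,0,0,0,0]]]' > next.json && python3 -m jog next.json | grep -E '^tcp|^fo'; echo '[[[0.03,0,0,0.016,0],[0.03,0,0,0,0]]]' > next.json && python3 -m jog next.json| grep -E '^tcp|^fo'
```

```text
tcp_pos: [0.5264, 0.1896, 0.2803]
force: [0.9, -0.2, -3.0]
tcp_pos: [0.5264, 0.1896, 0.2792]
force: [0.9, -2.2, -2.7]
```

```bash
echo '[[[0.03,0,0,0.016,0],[0.03,0,0,0,0]]]' > next.json && python3 -m jog next.json | grep -E '^tcp|^fo'; echo '[[[0.03,0,0,0.016,0],[0.03,0,0,0,0]]]' > next.json && python3 -m jog next.json| grep -E '^tcp|^fo'; echo '[[[0.03,0,0,0.0112,0],[0.03,0,0,0,0]]]' > next.json && python3 -m jog next.json| grep -E '^tcp|^fo'
```

```text
tcp_pos: [0.5264, 0.1896, 0.2786]
force: [0.6, -1.8, 0.2]
tcp_pos: [0.5264, 0.1896, 0.2784]
force: [-1.9, -1.9, 5.5]
tcp_pos: [0.5264, 0.1896, 0.2782]
force: [-3.3, -2.1, 8.6]
```

Firm contact with the ring's underside at about z = 0.257, which is the head top. I'll relax, release and rise.

```bash
echo '[[[0.03,0,0,-0.016,0],[0.03,0,0,0,0],[0.088,0,0,0,0],[0.088,0,0,0,0],[0.088,0,0,0,0],[0.088,0,0,0,0],[0.088,0,0,-0.48,0],[0.088,0,0,-0.64,0],[0.088,0,0,-0.64,0],[0.088,0,0,0,0],[0.088,0,0,0,0]]]' > next.json && python3 -m jog next.json | grep -E '^t|^fo|^fi'
python3 - <<'E'
from ring import *
ringfit(.257)
print(orange(vision.snapshot("wrist")) if 0 else "", r.observe()["tcp_pos"])
im=vision.snapshot("side")
for l in("brass_weight","head_top","steel_weight","grease_jar","screwdriver"):
    for s in vision.silhouettes("side",l)[:3]: print(l,round(s["confidence"],2),np.round(s["bbox"]))
for z in(.257,.282): print(proj("side",[.5263,.1889,z]))
m=vision.silhouettes("side","brass_weight")
g=cv2.cvtColor(im,cv2.COLOR_RGB2HSV)
E
```

```text
t: 29.98
tcp_pos: [0.5263, 0.1896, 0.3866]
force: [-0.5, 0.1, -0.2]
finger_gap: 0.0879
0.55 [288.2 219.8  63.2  68.4] fit [0.5261 0.1883] top c px [287 225]
bore 189 [288.  226.2] [0.5264 0.1881 0.282 ]
 [0.52620129 0.18955944 0.38628463]
brass_weight 0.98 [231. 295.  35.  35.]
head_top 0.88 [234. 322.  33.  50.]
steel_weight 0.8 [280. 242.   9.  24.]
grease_jar 0.86 [346. 264.  27.  28.]
[[232.65120756 296.93516779]]
[[231.33424969 287.05615892]]
```

The ring sits centred on the head (0.6 mm from the pin estimate) at the expected height, and the gripper is well clear. The bystanders were never touched, so I'm handing in.

```bash
python3 -c "
from station import ticket
print(ticket.finish_job())"
```

```text
the job is handed in; nothing more can be done
None
```

The job is handed in (no verdict came back): the button is out in the middle hole and held a 13.9 N press, and the brass ring sits on the head over the pin with the gripper clear and the steel weight, jar and screwdriver left alone.

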